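# Clamp the jar holder's sliding jaw

### The arm

A 6-joint arm with a two-finger parallel gripper is mounted at the origin on a cart in front of the work surface, level with it; the furniture and walls round the work are solid. World frame = base frame: x ahead of the robot, y to its left, z up, the work surface at z = 0. Lengths are in mm, angles in rad, forces in N, time in s.
With the tool pointing down it reaches from about 275 to 750 mm from the base axis. Payload 10.2 kg.
Tool frame: the origin (TCP) lies midway between the tips of the shut fingers; the grasp point (between the pads) lies ctrl.grasp_offset behind it (ctrl.grasp_offset is the distance from the TCP to the grasp point, in mm); z points along the fingers, x is the direction in which the jaws open and shut, and the axes are right-handed (so a half turn about z gives the same grasp; the last joint's range is limited). The gripper opens to 85 mm and grips with 20 to 120 N. Pads are 22 mm wide; open, the fingers measure 114 mm over their backs; the gripper's body (76 mm by 85 mm) begins 54 mm behind the grasp point. The pads swing forward as they close: fully open they stand 13 mm farther back than shut.
Start: joints at [-1.401, 0.313, 1.498, -0, 1.331, -0.223], TCP at [200.946, -485.028, 231.294] pointing down, gripper open.
Joint ranges: [-2.94, 2.94], [-0.97, 2.17], [0.19, 2.56], [-1.23, 4.37], [0.02, 3.11], [-2.88, 2.88]. Speed limits (rad/s): [2.39, 2.39, 3.01, 3.14, 3.14, 3.14].

### API

Orientations are given as a 3x3 rotation matrix whose columns are the frame's x, y, z axes.
In Python, from plant import ctrl, optics gives the robot as it stands.
- The arm moves only by the tool send_rows, never from a script. Its arguments are lists of equal length, an entry for each row: "offset": the shift along the tool's x, y, z in cm, a list of three; "rot": the turn, a rotation vector about the tool's x, y, z in rad, a list of three; "claw": the opening, from -1 (shut) to 1 (fully open). In form: {"offset": [[dx, dy, dz], ...], "rot": [[rx, ry, rz], ...], "claw": [claw, ...]}. A call has 1 to 12 rows; each row is the pose to reach, as a shift and turn from the pose measured when the call began, along the tool's axes at that moment; what a row does not reach only later rows make up. A row lasts 1/12 s, in which the tool goes at most 41.7 mm and 7.16 degrees, less where a joint would pass 70% of its speed; a pose out of reach is approached as far as the arm can. A call with a gripper value outside its range is refused whole. The fingers move at their own pace and stop on an object; the grip force is fixed at half the most. Time passes only in rows, so rows that repeat a pose let the fingers close. It gives the time, the measured TCP pose, the force and the opening at its end, in the units of the state.
- ctrl.state(): the state, without advancing time (a new reading comes with each control period).
- optics.camera(name): name is "scene" or "top" or "wrist"; returns (picture, depth): 480x640x3 uint8, blue, green, red; 480x640 float32, mm along the optical axis (not along the pixel's ray), 0 where there is no reading.
- optics.calibration(name): a dict with "intrinsics" (3x3 intrinsics, pixels), "k1" (the pictures are not rectified: a ray, as slopes to the right and down, at radius r is drawn at 1 + k1 r^2 times it, then the intrinsics apply), "extrinsics" (4x4, takes a point from world to camera coordinates). Camera axes: x right, y up, looking along -z (the intrinsics and any distortion apply to the point x, -y, -z); pixel columns grow to the right and rows downward; lengths in mm; the calibration is good to about 2 mm. A picture is of the moment at which its call begins: read the wrist's pose just before it. calibration takes no time and is no camera call; for the wrist camera it gives the pose at the moment of the call.
- ctrl.sign_off(): hands the job in, once; it reports no verdict.
The state is a dict: "t": time; "q": joint angles; "dq": joint speeds; "joint_torque": joint torques, N m; "eef_pos": TCP position; "ee_rot": TCP orientation; "force": force on the tool from outside, world axes, zero at the start; "wrist_torque": the same for the moment, N m; "gripper_width": opening from 0.0 (shut) to 1.0 (fully open).
Only numpy, scipy, OpenCV 4.12 (cv2) and the standard library are available. Lean on these libraries where they do the work, as an engineer would, in place of code of your own. Each camera call takes 0.05 s, during which the arm holds its last target.

### The job

Two small jar holders with orange clamp knobs stand on the bench. On the one that holds the blue-lidded jar, slide the loose jaw up close to the jar where it stands (just touching it, or no more than about a centimetre short), then turn its knob a quarter turn clockwise, as far as it goes, to lock the jaw. Leave the jar standing where it is, and leave the jaw and knob of the other holder alone.

Things in the scene. Friction and masses are not known exactly. Their poses are not given: they have to be found in the camera images.
- jaw_grip (a point): Where to pinch the jar holder's clamp knob: on its upright axis, 101 mm above the bench. The knob is an orange bar 44 long, 12 thick, from 85 to 113 mm up; all else but its thin stem is below 75 mm. Frame of the grey jaw, not the knob: x level, from jaw towards jar; z up. The jaw's rubber face is 32 mm ahead on +x. Unlocked, it slides along x only, with some 1.5 N; it starts 20 to 65 mm off the jar.
- jar_holder_knob (a joint): Angle of that knob in rad, growing clockwise seen from above. 0: loose, bar along the jaw's x. 1.45: locked, at its stop, bar nearly across x. Starts at 0 to 0.25 and stays where left. From about 0.7 on an inner clamp shoe brakes the jaw, most at the stop (holds 10 N); turning takes about 0.2 N m. The same pinch across the 12 mm serves to slide the jaw and to turn.
- jar_mid (a point): Centre of the sample jar with the blue screw lid, 59 mm across and 65 mm high, standing loose and upright on the holder's fixed tray (214 x 84 mm, 8 mm thick), at most 8 mm from the fixed end stop beyond it. The point is half-way up, 40 mm above the bench; z is up.
- other_bar_end (a point): End of the orange knob bar of the other, like holder, which holds a small brown bottle with a white cap: 20 mm from that knob's axis, 101 mm above the bench. A bystander, to be left alone.

How it is judged (in metres and radians):
At the end, for the whole second after the job is handed in: The jaw of the jar's holder is up to the jar, its face no more than 13 mm from the jar's side; its knob is turned to lock (beyond 1.15 rad of 1.45); the jar stands upright (within 10 degrees) in the holder, within 20 mm of where it stood (value of joint jar_holder_knob above 1.15 rad and x of jar_mid in the frame of jaw_grip between 0.055 and 0.0745 m and y of jar_mid in the frame of jaw_grip between -0.015 and 0.015 m and distance of jar_mid from where it was at the start of the episode below 0.02 m and angle between jar_mid's own z axis and vertical below 0.17 rad); the robot touches nothing.
It fails at once if the other holder's jaw or knob is moved (its bar end by more than 10 mm) (distance of other_bar_end from where it was at the start of the episode above 0.01 m).
It fails at once if the jar is tipped by more than 30 degrees (angle between jar_mid's own z axis and vertical above 0.52 rad).
It also fails if it takes over 32 s, if anything falls off the work surface, if the arm or the gripper's body presses on something with over 40 N, if the wrist force passes 120 N, or if a joint passes its speed limit or range.

## Working session

There is one attempt and no reset: what is moved stays moved. The work goes in short steps, Python scripts to look and compute and a tool call to move; the robot and the scene stay as the last step left them, time stands still between calls to the robot, and variables do not carry over. Pictures are saved under pics/ and viewed, and the job is handed in when it is done.

Besides the shell and the picture viewer there is one more tool, called in YAML: its name, and indented under it one key for each argument. send_rows: Moves the arm, as the interface text tells. Its arguments: {"type":"object","properties":{"offset":{"type":"array"},"rot":{"type":"array"},"claw":{"type":"array"}},"required":["offset","rot","claw"]}

```bash
ls; mkdir -p pics; cat > h.py <<'E'
import numpy as np, cv2
from plant import ctrl, optics
def snap(name,fn):
    cal=optics.calibration(name); img,d=optics.camera(name)
    cv2.imwrite('pics/'+fn+'.png',img); np.savez('pics/'+fn+'.npz',img=img,d=d,K=cal['intrinsics'],k1=cal['k1'],E=cal['extrinsics'])
    return img,d,cal
def load(fn):
    z=np.load('pics/'+fn+'.npz'); return z['img'],z['d'],dict(intrinsics=z['K'],k1=float(z['k1']),extrinsics=z['E'])
def slopes(cal,uv):
    K=np.array(cal['intrinsics'],float)
    return cv2.undistortPoints(np.array(uv,float).reshape(-1,1,2),K,np.array([cal['k1'],0,0,0.])).reshape(-1,2)
def plane(cal,uv,z):
    s=slopes(cal,uv); E=np.array(cal['extrinsics']); R=E[:3,:3]; c=-R.T@E[:3,3]
    d=np.c_[s[:,0],-s[:,1],-np.ones(len(s))]@R
    return c+d*((z-c[2])/d[:,2])[:,None]
def pts(cal,uv,dep):
    s=slopes(cal,uv); E=np.array(cal['extrinsics']); R=E[:3,:3]
    P=np.c_[s[:,0],-s[:,1],-np.ones(len(s))]*np.array(dep)[:,None]
    return (P-E[:3,3])@R
E
python3 - <<'E'
from h import *
for n in ['top','scene']: snap(n,n+'0')
s=ctrl.state(); print(s, ctrl.grasp_offset)
E
```

```text
pics
{'t': 0.1, 'q': array([-1.40139980e+00,  3.13416343e-01,  1.49832888e+00,  1.57137269e-05,
        1.33099578e+00, -2.23395787e-01]), 'dq': array([-2.32904966e-05, -2.65066039e-03, -1.44769119e-03, -6.25053417e-04,
       -3.50504967e-04, -8.61739422e-05]), 'joint_torque': array([ 2.44207207e-03, -4.12899435e+01, -2.60141033e+01, -1.84793257e-04,
        3.01574022e-03,  2.20915672e-05]), 'eef_pos': array([ 200.91133488, -484.80289279,  230.79302328]), 'ee_rot': array([[ 3.82766013e-01, -9.23845305e-01, -1.78552453e-04],
       [-9.23844648e-01, -3.82765960e-01,  1.13448984e-03],
       [-1.11643691e-03, -2.69289425e-04, -9.99999341e-01]]), 'force': array([ 0.06636045, -0.06911654,  0.50480562]), 'wrist_torque': array([-0.0032125 , -0.01968478, -0.05946477]), 'gripper_width': 0.9946424285572587} 18.700000000000003
```

View pics/top0.png

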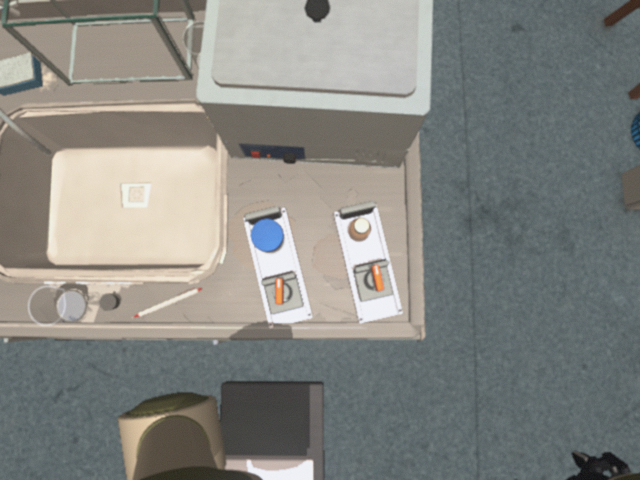

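View pics/scene0.png

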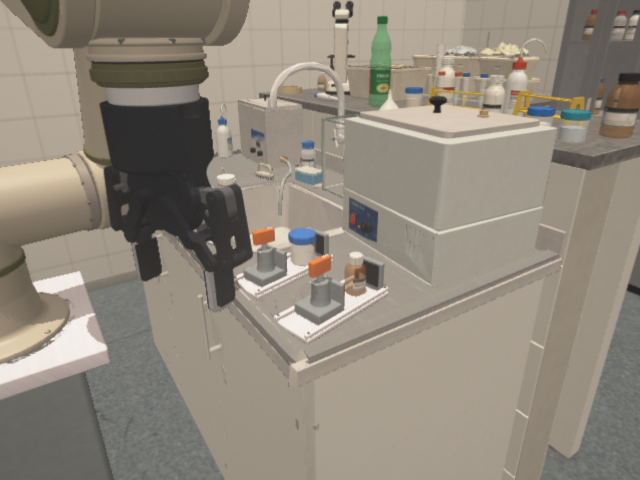

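The top view shows the jar's holder on the left (knob at about (279,291), blue lid at about (267,235)) and the bottle's holder on the right (knob at about (377,277)). The scene view shows both knobs upright, at (264,237) and (320,267). Next I'll measure them.

```bash
cat > m.py <<'E'
from h import *
def comps(mask,mn=25):
    n,l,st,c=cv2.connectedComponentsWithStats(mask.astype(np.uint8))
    return [(l==i,c[i],st[i,4]) for i in range(1,n) if st[i,4]>=mn]
def analyse(fn):
    img,d,cal=load(fn); hsv=cv2.cvtColor(img,cv2.COLOR_BGR2HSV); H,S,V=cv2.split(hsv)
    for nm,mk,z in [('orange',(H<14)&(S>170)&(V>130),113),('blue',(H>100)&(H<118)&(S>150)&(V>90),72.5)]:
        for m,c,a in comps(mk):
            v,u=np.nonzero(m); uv=np.c_[u,v].astype(float)
            P=plane(cal,uv,z); r=cv2.minAreaRect(P[:,:2].astype(np.float32)); 
            dd=d[v,u]; Q=pts(cal,uv[dd>0],dd[dd>0]) if (dd>0).any() else np.zeros((1,3))
            print(nm,c.round(1),a,'plane mean',P.mean(0).round(1),'rect',np.round(r[0],1),np.round(r[1],1),round(r[2],1),'depth med',np.median(Q,0).round(1),'zmax',np.percentile(Q[:,2],[5,95]).round(1))
E
python3 - <<'E'
from m import *
for f in ['top0','scene0']: print(f); analyse(f)
img,d,cal=load('top0')
E=cal['extrinsics'];print((-E[:3,:3].T@E[:3,3]).round(0), cal['intrinsics'])
c=cv2.resize(img[190:340,220:430],None,fx=3.8,fy=3.8,interpolation=cv2.INTER_CUBIC);cv2.imwrite('pics/c1.png',c)
E
```

```text
top0
scene0
orange [520.8  65.1] 32 plane mean [5553.8 2935.5  113. ] rect [5581.7 2950.3] [948.1  71.9] 35.5 depth med [1278.6  -32.2  372.4] zmax [367.3 377.5]
orange [261. 232.] 51 plane mean [ 444.7 -118.6  113. ] rect [ 446.8 -119. ] [43.3 21.7] 14.2 depth med [ 446.2 -110.8  109.9] zmax [105.5 112.6]
orange [318.2 260.7] 49 plane mean [ 468.8 -279.8  113. ] rect [ 471.4 -278.6] [38.5  9.5] 10.3 depth med [ 469.  -276.1  111. ] zmax [109.  112.6]
blue [540.8 111.4] 138 plane mean [2480.1  637.2   72.5] rect [2483.7  636.9] [272.5 120.1] 34.4 depth med [1099.9 -224.   288.1] zmax [282.5 293.6]
[ 430. -179.  931.] [[492.65268206   0.         319.32642347]
 [  0.         492.65268206 249.37229369]
 [  0.           0.           1.        ]]
```

View pics/c1.png

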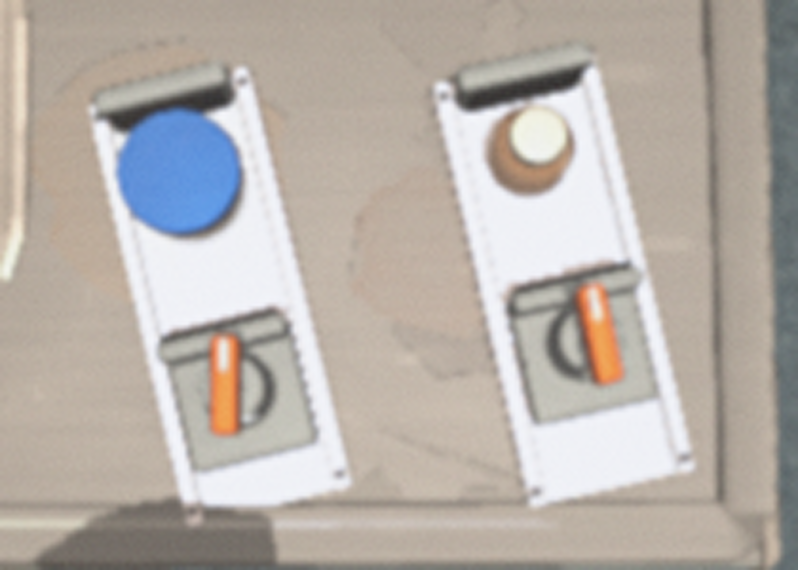

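The crop shows the jar's knob bar from about (279,277) to (279,304) in full-picture pixels. It is turned slightly clockwise relative to the holder axis. My colour masks missed it, so I'll loosen them.

```bash
sed -i 's/(H<14)&(S>170)&(V>130)/(H<16)\&(S>130)\&(V>130)/; s/(H>100)&(H<118)&(S>150)&(V>90)/(H>100)\&(H<122)\&(S>110)\&(V>90)/' m.py
python3 - <<'E'
from m import *
img,d,cal=load('top0'); hsv=cv2.cvtColor(img,cv2.COLOR_BGR2HSV)
for p in [(279,291),(267,235),(377,277),(250,240),(272,270)]: print(p,hsv[p[1],p[0]],d[p[1],p[0]],pts(cal,[p],[d[p[1],p[0]]]).round(0))
for f in ['top0','scene0']: print(f); analyse(f)
# tray white
H,S,V=cv2.split(hsv); mk=(S<25)&(V>215); mk[:190]=0; mk[340:]=0; mk[:,:235]=0; mk[:,420:]=0
for m,c,a in comps(mk,100):
    v,u=np.nonzero(m);P=plane(cal,np.c_[u,v],8.);r=cv2.minAreaRect(P[:,:2].astype(np.float32));print('tray',c,a,np.round(r[0],1),np.round(r[1],1),r[2])
E
```

```text
(279, 291) [ 15 165 238] 815.6463 [[ 456. -106.  114.]]
(267, 235) [108 144 223] 869.11 [[556. -81.  72.]]
(377, 277) [ 15 165 240] 820.1119 [[ 479. -269.  111.]]
(250, 240) [115   6 240] 926.24164 [[555. -42.  14.]]
(272, 270) [115   6 246] 926.1314 [[499. -83.   8.]]
top0
orange [377.4 279.9] 136 plane mean [ 474.  -269.6  113. ] rect [ 477.6 -269.3] [41.  11.9] 12.1 depth med [ 473.8 -270.5  112.4] zmax [103.7 114.9]
orange [279.1 292.9] 138 plane mean [ 453.2 -106.3  113. ] rect [ 456.4 -105.3] [39.8 11.7] 0.2 depth med [ 452.9 -106.3  112. ] zmax [109.3 115.3]
blue [266.7 234.6] 798 plane mean [557.1 -80.3  72.5] rect [556.8 -79.5] [58.2 53.6] 44.7 depth med [556.4 -80.7  72.7] zmax [70.2 75.1]
scene0
orange [519.6  64.1] 100 plane mean [5783.5 3114.5  113. ] rect [6164.7 3386.8] [2818.4  142.2] 34.8 depth med [1278.1  -26.9  374.9] zmax [364.9 387. ]
orange [352.5 218.8] 28 plane mean [ 627.6 -159.7  113. ] rect [ 628.4 -158.3] [38.9  6.1] 53.2 depth med [702.6 -60.9  64.9] zmax [58.1 72.1]
orange [263.  235.8] 278 plane mean [ 440.  -136.6  113. ] rect [ 439.5 -136.5] [71.7 37
[... 258 characters left out ...]
  72.5] rect [2737.3 1875.7] [307.3 124.3] 47.3 depth med [1208.4  294.3  287.9] zmax [281.3 294.2]
blue [541.1 110.8] 231 plane mean [2502.3  649.6   72.5] rect [2511.7  656. ] [370.3 126.8] 32.0 depth med [1104.3 -221.   289.3] zmax [280.8 293.9]
blue [307.6 144. ] 49 plane mean [1023.5  661.5   72.5] rect [1023.6  662.7] [75.1 35.1] 58.0 depth med [951.9 544.8 101.6] zmax [ 93.8 108.2]
blue [302.1 235.8] 324 plane mean [547.  -95.5  72.5] rect [546.3 -95.4] [72.8 54.3] 56.0 depth med [548.9 -94.2  72.2] zmax [61.9 73.6]
tray [368.35482734 264.9577167 ] 2838 [ 508.9 -264.7] [205.3  82.3] 12.501362800598145
tray [279.91573785 272.439144  ] 2243 [500.3 -93.8] [206.   82.4] 14.016240119934082
```

```bash
cat > go.py <<'E'
from h import *
from scipy.spatial.transform import Rotation as Ro
def rel(p,yaw):
    """yaw = world yaw (deg) of tool x, tool pointing down"""
    s=ctrl.state(); R=s['ee_rot']; a=np.radians(yaw)
    x=np.array([np.cos(a),np.sin(a),0]); z=np.array([0,0,-1.]); T=np.c_[x,np.cross(z,x),z]
    print('t',round(s['t'],2),'pos',s['eef_pos'].round(1),'off cm',(R.T@(np.array(p)-s['eef_pos'])/10).round(2),'rot',Ro.from_matrix(R.T@T).as_rotvec().round(3),'q',s['q'].round(2),'F',s['force'].round(1),'w',round(s['gripper_width'],3))
E
python3 - <<'E'
from go import *
rel([455,-106,200],-90)
E
```

```text
t 0.1 pos [ 200.9 -484.8  230.8] off cm [-25.27 -37.97   3.12] rot [-0.     0.001  0.393] q [-1.4   0.31  1.5   0.    1.33 -0.22] F [ 0.1 -0.1  0.5] w 0.995
```

send_rows:
  offset:
    - [-1.5, -2.3, 0.1]
    - [-4, -6, 0.3]
    - [-6.5, -9.8, 0.6]
    - [-9, -13.5, 1]
    - [-11.5, -17.3, 1.4]
    - [-14, -21, 1.8]
    - [-16.5, -24.8, 2.1]
    - [-19, -28.5, 2.4]
    - [-21.5, -32.3, 2.7]
    - [-23.5, -35.3, 2.9]
    - [-24.8, -37.3, 3.1]
    - [-25.3, -38, 3.1]
  rot:
    - [0, 0, 0.03]
    - [0, 0, 0.07]
    - [0, 0, 0.11]
    - [0, 0, 0.15]
    - [0, 0, 0.19]
    - [0, 0, 0.23]
    - [0, 0, 0.27]
    - [0, 0, 0.31]
    - [0, 0, 0.34]
    - [0, 0, 0.37]
    - [0, 0, 0.39]
    - [0, 0, 0.39]
  claw: [1, 1, 1, 1, 1, 1, 1, 1, 1, 1, 1, 1]

```text
t: 1.1
eef_pos: [456.5, -101.5, 199.6]
ee_rot: [[0.005, -1.0, -0.001], [-1.0, -0.005, 0.003], [-0.003, 0.001, -1.0]]
force: [0.1, -0.7, 0.8]
gripper_width: 1.001
```

```bash
python3 - <<'E'
from go import *
rel([455,-106,200],-90)
snap('wrist','w1')
from m import analyse
analyse('w1'); rel([455,-106,200],-90)
E
```

```text
t 1.1 pos [ 456.5 -101.5  199.6] off cm [ 0.45  0.16 -0.04] rot [0.001 0.003 0.005] q [-0.47  0.22  1.71  0.    1.22  1.09] F [ 0.1 -0.7  0.8] w 1.001
orange [578.3 214.9] 347 plane mean [ 479.5 -267.9  113. ] rect [ 478.6 -269.9] [43.  11.1] 11.5 depth med [ 480.  -267.4  112.5] zmax [111.2 113.8]
orange [154.1 206.1] 35 plane mean [483.5   4.7 113. ] rect [483.5   4.8] [2.8 4.9] 24.9 depth med [463.9  54.2   7. ] zmax [4. 8.]
orange [328.3 248.4] 869 plane mean [ 456.  -105.8  113. ] rect [ 456.9 -105.6] [42.4 10.5] 0.9 depth med [ 455.4 -105.8  113.3] zmax [112.1 114.5]
orange [ 43.1 256.1] 25 plane mean [449.4  86.9 113. ] rect [448.9  86.9] [2.8 5.2] 38.9 depth med [414.1 173.7   7. ] zmax [2.  8.1]
blue [291.5  88.3] 5797 plane mean [557.5 -80.4  72.5] rect [557.  -80.3] [56.8 56.5] 89.9 depth med [557.7 -80.4  73.5] zmax [72.2 74.7]
t 1.15 pos [ 456.6 -101.6  199.6] off cm [ 0.44  0.17 -0.04] rot [0.001 0.003 0.007] q [-0.47  0.22  1.71  0.    1.22  1.09] F [-0.5  0.7 -0.9] w 1.004
```

View pics/w1.png

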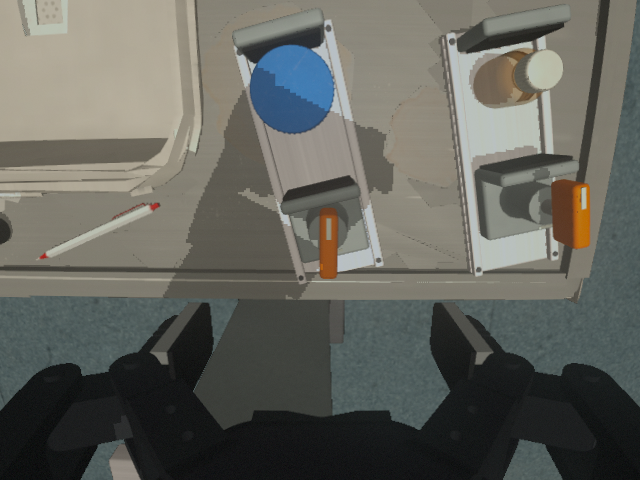

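The wrist view shows the jar's knob bar at about (328,243), pointing straight up the picture, and the lid at (291,88). The bottle's holder is well to the right, with its knob at (571,214). These agree with the top view to about 1 mm. The knob is at (456.5,-105.7) with bar yaw about 0.5°, the holder yaw is 14.1°, and the jar is at (557.2,-80.4), a gap of about 42 mm. Now I'll descend onto the knob.

send_rows:
  offset:
    - [0.2, 0, 0.5]
    - [0.4, 0, 2]
    - [0.4, 0, 4]
    - [0.4, 0, 6]
    - [0.4, 0, 8]
    - [0.4, 0, 9.5]
    - [0.4, 0, 10.5]
    - [0.4, 0, 11.2]
    - [0.4, 0, 11.7]
    - [0.4, 0, 11.7]
    - [0.4, 0, 11.7]
  rot:
    - [0, 0, 0]
    - [0, 0, 0]
    - [0, 0, 0]
    - [0, 0, 0]
    - [0, 0, 0]
    - [0, 0, 0]
    - [0, 0, 0]
    - [0, 0, 0]
    - [0, 0, 0]
    - [0, 0, 0]
    - [0, 0, 0]
  claw: [0.2, 0.1, 0, 0, 0, 0, 0, 0, 0, 0, 0]

```text
t: 2.07
eef_pos: [456.6, -105.7, 82.9]
ee_rot: [[0.007, -1.0, -0.0], [-1.0, -0.007, 0.002], [-0.002, 0.0, -1.0]]
force: [0.2, -0.1, -0.9]
gripper_width: 0.493
```

```bash
python3 - <<'E'
from go import *
rel([456.5,-105.7,82.5],-90)
snap('wrist','w2')
from m import analyse
analyse('w2')
E
```

```text
t 2.07 pos [ 456.6 -105.7   82.9] off cm [0.   0.01 0.04] rot [0.    0.002 0.007] q [-0.48  0.38  1.84  0.    0.92  1.08] F [ 0.2 -0.1 -0.9] w 0.493
orange [ 69.  239.8] 78 plane mean [494.  -23.4 113. ] rect [494.  -23.2] [2.3 4.2] 21.3 depth med [463.9  53.9   7. ] zmax [5.7 8.1]
orange [321.5 343.7] 2900 plane mean [ 457.1 -105.9  113. ] rect [ 457.4 -105.9] [42.3 10.6] 0.5 depth med [ 456.8 -105.8  113.3] zmax [112.1 114.3]
blue [257.6  59.4] 16590 plane mean [554.5 -80.6  72.5] rect [552.  -80.5] [57.8 47.3] 89.4 depth med [554.9 -80.9  73.5] zmax [72.3 74.6]
```

View pics/w2.png

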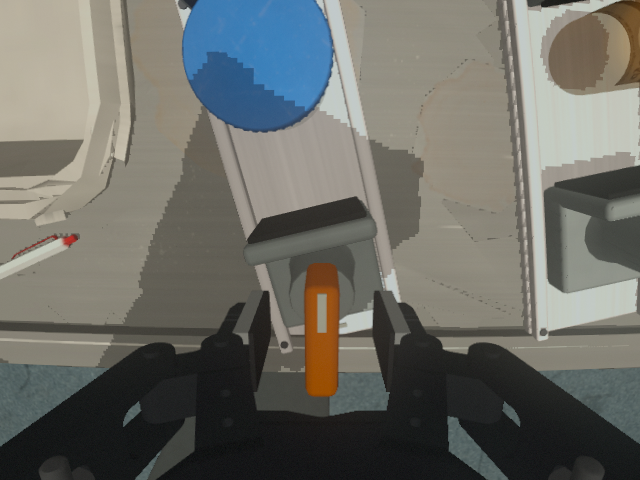

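The bar (centre about (321,330)) sits midway between the open pads at x≈262 and x≈380. I'll close the gripper.

send_rows:
  offset:
    - [0, 0, 0]
    - [0, 0, 0]
    - [0, 0, 0]
    - [0, 0, 0]
    - [0, 0, 0]
    - [0, 0, 0]
    - [0, 0, 0]
    - [0, 0, 0]
  rot:
    - [0, 0, 0]
    - [0, 0, 0]
    - [0, 0, 0]
    - [0, 0, 0]
    - [0, 0, 0]
    - [0, 0, 0]
    - [0, 0, 0]
    - [0, 0, 0]
  claw: [-1, -1, -1, -1, -1, -1, -1, -1]

```text
t: 2.78
eef_pos: [457.0, -105.8, 83.6]
ee_rot: [[0.007, -1.0, 0.001], [-1.0, -0.007, 0.002], [-0.002, -0.001, -1.0]]
force: [-1.0, -0.1, 6.5]
gripper_width: 0.13
```

```bash
python3 - <<'E'
from go import *
rel([456.6+37.3,-105.7+9.4,82.9],-90)
print(ctrl.state()['wrist_torque'].round(2))
E
```

```text
t 2.78 pos [ 457.  -105.8   83.6] off cm [-0.92 -3.69  0.08] rot [-0.001  0.002  0.007] q [-0.48  0.37  1.84  0.    0.92  1.08] F [-1.  -0.1  6.5] w 0.13
[-0.01  0.18 -0.11]
```

send_rows:
  offset:
    - [-0.05, -0.2, 0]
    - [-0.13, -0.5, 0]
    - [-0.22, -0.9, 0]
    - [-0.32, -1.3, 0]
    - [-0.42, -1.7, 0]
    - [-0.52, -2.1, 0]
    - [-0.62, -2.5, 0]
    - [-0.72, -2.9, 0]
    - [-0.8, -3.2, 0]
    - [-0.8, -3.2, 0]
  rot:
    - [0, 0, 0]
    - [0, 0, 0]
    - [0, 0, 0]
    - [0, 0, 0]
    - [0, 0, 0]
    - [0, 0, 0]
    - [0, 0, 0]
    - [0, 0, 0]
    - [0, 0, 0]
    - [0, 0, 0]
  claw: [-1, -1, -1, -1, -1, -1, -1, -1, -1, -1]

```text
t: 3.62
eef_pos: [489.8, -97.6, 83.7]
ee_rot: [[0.007, -1.0, 0.002], [-1.0, -0.007, 0.001], [-0.001, -0.002, -1.0]]
force: [2.7, -2.2, 0.5]
gripper_width: 0.127
```

```bash
python3 - <<'E'
from go import *
rel([493.9,-96.3,83.3],-90)
snap('wrist','w3'); snap('top','top3')
from m import analyse
analyse('w3'); analyse('top3')
E
```

```text
t 3.62 pos [489.8 -97.6  83.7] off cm [-0.12 -0.41  0.04] rot [-0.002  0.001  0.007] q [-0.43  0.43  1.76  0.    0.95  1.13] F [ 2.7 -2.2  0.5] w 0.127
orange [ 59.2 291.2] 36 plane mean [508.6  -7.4 113. ] rect [508.5  -7.3] [ 0.7 13.3] 21.4 depth med [461.5  76.    7.3] zmax [3.9 8.5]
orange [ 90.2 288.5] 69 plane mean [509.8 -18.9 113. ] rect [509.8 -18.9] [2.4 4.2] 25.9 depth med [464.2  53.8   7. ] zmax [5.8 8.4]
orange [321.2 343.1] 2813 plane mean [490.  -97.6 113. ] rect [490.3 -97.5] [42.9 10.8] 0.4 depth med [489.8 -97.6 113.3] zmax [112.  114.3]
blue [279.8 138.6] 16332 plane mean [558.1 -80.4  72.5] rect [557.1 -80.4] [57.3 57.2] 41.9 depth med [558.3 -80.6  73.5] zmax [72.4 74.6]
orange [377.4 279.9] 136 plane mean [ 474.  -269.6  113. ] rect [ 477.6 -269.3] [41.  11.9] 12.1 depth med [ 473.8 -270.4  112.1] zmax [104.1 114.8]
blue [270.8 223.3] 118 plane mean [577.1 -87.4  72.5] rect [577.9 -88.6] [41.5 11.8] 64.8 depth med [577.8 -87.6  72.4] zmax [69.5 74.6]
```

View pics/w3.png

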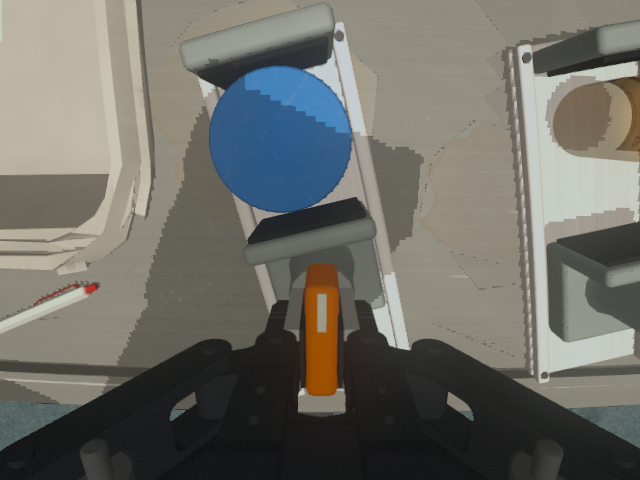

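The jaw moved with the grip. The knob is now at (490,-97.6), the lid (centre about (280,138) in the picture) has not moved, and the gap is about 8 mm. I'll slide the last 4 mm and start turning.

send_rows:
  offset:
    - [-0.06, -0.2, 0]
    - [-0.11, -0.4, 0]
    - [-0.11, -0.41, 0]
    - [-0.11, -0.41, 0]
    - [-0.11, -0.41, 0]
    - [-0.11, -0.41, 0]
    - [-0.11, -0.41, 0]
    - [-0.11, -0.41, 0]
    - [-0.11, -0.41, 0]
    - [-0.11, -0.41, 0]
    - [-0.11, -0.41, 0]
    - [-0.11, -0.41, 0]
  rot:
    - [0, 0, 0]
    - [0, 0, 0]
    - [0, 0, 0]
    - [0, 0, 0.05]
    - [0, 0, 0.12]
    - [0, 0, 0.2]
    - [0, 0, 0.28]
    - [0, 0, 0.36]
    - [0, 0, 0.44]
    - [0, 0, 0.52]
    - [0, 0, 0.6]
    - [0, 0, 0.6]
  claw: [-1, -1, -1, -1, -1, -1, -1, -1, -1, -1, -1, -1]

```text
t: 4.72
eef_pos: [493.7, -96.6, 83.7]
ee_rot: [[-0.561, -0.828, 0.003], [-0.828, 0.561, 0.001], [-0.002, -0.002, -1.0]]
force: [0.8, -3.1, -0.4]
gripper_width: 0.134
```

```bash
python3 - <<'E'
from go import *
rel([493.9,-96.5,83.5],14.1-83.1-90)
s=ctrl.state();print(s['wrist_torque'].round(2), np.degrees(np.arctan2(s['ee_rot'][1,0],s['ee_rot'][0,0])))
snap('wrist','w4')
from m import analyse
analyse('w4')
E
```

```text
t 4.72 pos [493.7 -96.6  83.7] off cm [-0.02 -0.01  0.02] rot [-0.001  0.003  0.608] q [-0.43  0.44  1.75  0.    0.96  1.74] F [ 0.8 -3.1 -0.4] w 0.134
[-0.61 -0.12 -0.13] -124.14127716386162
orange [321.2 343.3] 2787 plane mean [493.7 -96.9 113. ] rect [494.  -97.1] [10.4 42.2] 55.4 depth med [493.4 -96.7 113.3] zmax [112.2 114.3]
blue [205.5 197.1] 14499 plane mean [557.9 -81.6  72.5] rect [557.2 -80.7] [57.7 57.4] 56.0 depth med [558.2 -82.2  73.5] zmax [72.3 74.5]
```

View pics/w4.png

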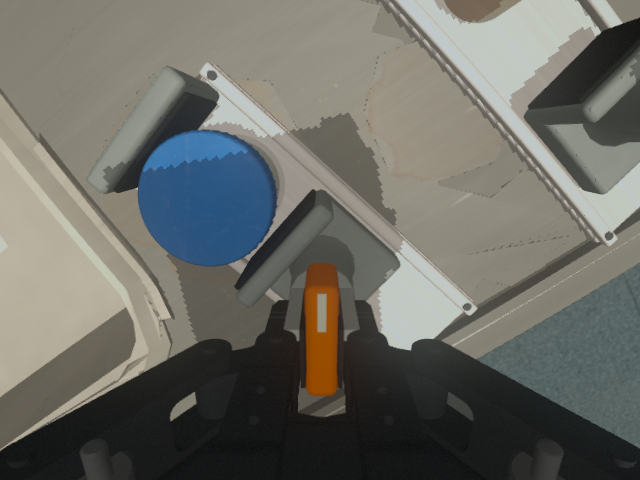

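The bar turned with the grip and its yaw is now about -34.5°, so the knob is at about 0.85 rad. The jaw is close to the jar, and the lid's centre (205,197) is unchanged in world terms. I'll turn it to the stop.

send_rows:
  offset:
    - [0, 0, 0]
    - [0, 0, 0]
    - [0, 0, 0]
    - [0, 0, 0]
    - [0, 0, 0]
    - [0, 0, 0]
    - [0, 0, 0]
    - [0, 0, 0]
    - [0, 0, 0]
    - [0, 0, 0]
    - [0, 0, 0]
  rot:
    - [0, 0, 0.06]
    - [0, 0, 0.14]
    - [0, 0, 0.22]
    - [0, 0, 0.3]
    - [0, 0, 0.38]
    - [0, 0, 0.46]
    - [0, 0, 0.54]
    - [0, 0, 0.6]
    - [0, 0, 0.63]
    - [0, 0, 0.64]
    - [0, 0, 0.64]
  claw: [-1, -1, -1, -1, -1, -1, -1, -1, -1, -1, -1]

```text
t: 5.68
eef_pos: [493.6, -96.6, 83.7]
ee_rot: [[-0.942, -0.336, 0.002], [-0.336, 0.942, 0.001], [-0.002, -0.0, -1.0]]
force: [1.2, -3.3, -0.7]
gripper_width: 0.134
```

```bash
python3 - <<'E'
from go import *
rel([493.9,-96.5,83.5],14.1-83.1-90)
s=ctrl.state();print(s['wrist_torque'].round(2), np.degrees(np.arctan2(s['ee_rot'][1,0],s['ee_rot'][0,0])))
snap('wrist','w5')
from m import analyse
analyse('w5')
E
```

```text
t 5.68 pos [493.6 -96.6  83.7] off cm [-0.03  0.    0.02] rot [-0.     0.002 -0.024] q [-0.43  0.44  1.75  0.    0.96  2.37] F [ 1.2 -3.3 -0.7] w 0.134
[-0.54 -0.04  0.99] -160.36878598383194
orange [320.8 343.2] 2752 plane mean [493.5 -97.1 113. ] rect [493.6 -97.4] [10.2 42.3] 20.9 depth med [493.3 -96.9 113.3] zmax [112.2 114.3]
blue [176.6 279.5] 11873 plane mean [557.2 -82.2  72.5] rect [556.9 -80.9] [58.  57.4] 57.9 depth med [557.1 -82.9  73.5] zmax [72.3 74.4]
```

View pics/w5.png

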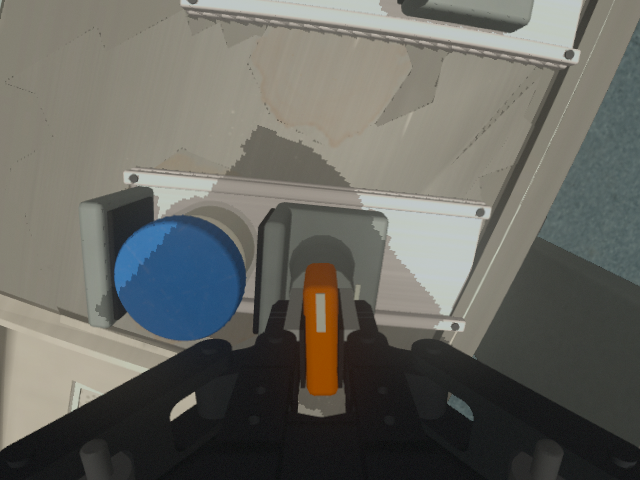

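The bar is at about -69° and the torque has risen to 1 N m, so the knob is against its stop (about 1.45 rad). I'll ease off the twist, open the gripper and rise.

send_rows:
  offset:
    - [0, 0, 0]
    - [0, 0, 0]
    - [0, 0, 0]
    - [0, 0, 0]
    - [0, 0, 0]
    - [0, 0, -0.5]
    - [0, 0, -1.5]
    - [0, 0, -3.5]
    - [0, 0, -6]
    - [0, 0, -9]
    - [0, 0, -11]
    - [0, 0, -12]
  rot:
    - [0, 0, -0.02]
    - [0, 0, -0.02]
    - [0, 0, -0.02]
    - [0, 0, -0.02]
    - [0, 0, -0.02]
    - [0, 0, -0.02]
    - [0, 0, -0.02]
    - [0, 0, -0.02]
    - [0, 0, -0.02]
    - [0, 0, -0.02]
    - [0, 0, -0.02]
    - [0, 0, -0.02]
  claw: [-1, 0, 0, 0, 0, 0, 0, 0, 0, 0, 0, 0]

```text
t: 6.73
eef_pos: [494.2, -96.9, 207.4]
ee_rot: [[-0.935, -0.355, 0.007], [-0.355, 0.935, -0.001], [-0.006, -0.004, -1.0]]
force: [-0.5, 0.2, 0.6]
gripper_width: 0.502
```

```bash
python3 - <<'E'
from go import *
rel([493.9,-96.5,83.5],14.1-83.1-90)
snap('wrist','w6'); snap('scene','s6')
from m import analyse
analyse('w6')
E
```

```text
t 6.73 pos [494.2 -96.9 207.4] off cm [ 0.09  0.1  12.39] rot [-0.004  0.006 -0.004] q [-0.43  0.28  1.6   0.    1.25  2.35] F [-0.5  0.2  0.6] w 0.502
orange [ 44.7 182.7] 38 plane mean [681. -72. 113.] rect [681. -72.] [10.7  1.5] 85.7 depth med [706.2 -58.2  76.2] zmax [75.3 77.4]
orange [322.6 246.2] 822 plane mean [493.2 -96.6 113. ] rect [493.2 -96.7] [10.5 42.4] 22.2 depth med [492.9 -96.3 113.3] zmax [111.9 114.5]
orange [298.5 355. ] 28 plane mean [480.2 -13.  113. ] rect [480.2 -13. ] [2.2 5.1] 19.8 depth med [463.7  53.4   6.8] zmax [5.3 7.8]
blue [237.8 220.7] 4292 plane mean [557.1 -81.2  72.5] rect [556.9 -80.5] [57.5 57.1] 48.5 depth med [557.  -81.6  73.5] zmax [72.3 74.6]
```

View pics/w6.png

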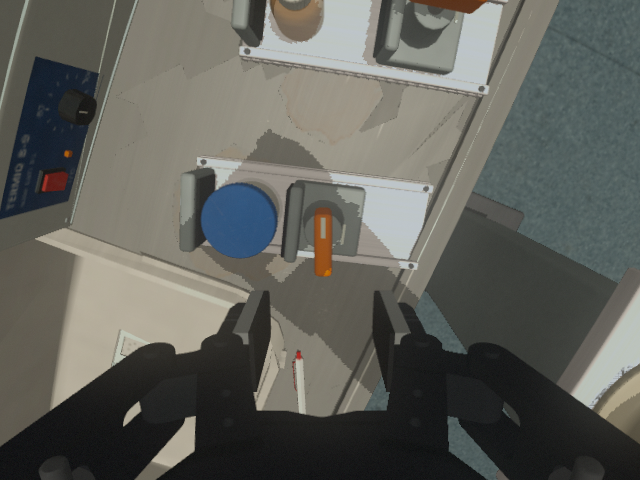

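View pics/s6.png

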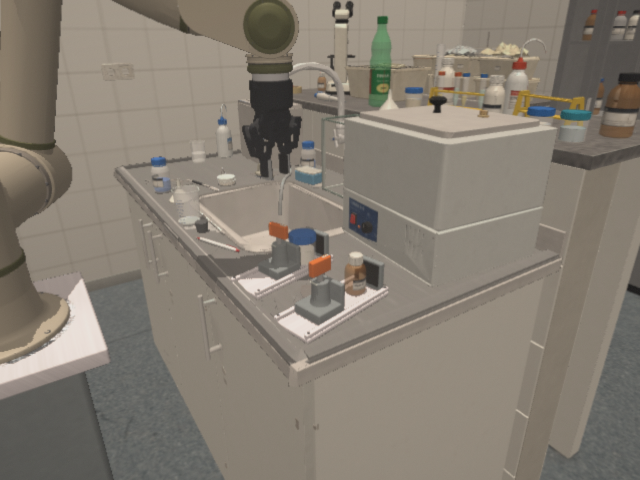

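The wrist view shows the bar at (322,246) across the jaw, with the lid at (238,220) just ahead of the jaw face. The scene view shows the jar upright, the other holder as it was and the gripper clear. The knob-to-jar distance is 65.8 mm (allowed 55 to 74.5), the bar yaw of about -68° puts the knob at about 1.43 rad, and the jar has moved less than 1 mm. I'm handing it in.

```bash
python3 -c "
from plant import ctrl
print(ctrl.sign_off())"
```

```text
the job is handed in; nothing more can be done
None
```

I slid the loose jaw of the blue-lidded jar's holder about 38 mm towards the jar, turned its knob clockwise to the stop, let go and rose clear. I then handed the job in at about 6.8 s; no verdict is reported.

My last checks, from the wrist view after release, all passed:
- **Jaw:** the knob axis is 65.8 mm from the jar's centre (allowed 55 to 74.5), so the jaw face is about 4 mm short of the jar.
- **Knob:** it stands at about 1.43 rad (needed above 1.15). The torque rose to about 1 N m at the end of the turn, which marks the stop.
- **Jar:** it is upright and within about 1 mm of where it started.
- **Other holder:** the arm never came near it, and it looks unchanged in the last scene and wrist pictures. I measured its bar only before the turn, when it had not moved.
- **Robot:** it touches nothing, with the fingertips about 207 mm above the bench and the measured force near zero.

No check failed or disagreed. The top and wrist cameras agreed to about 1 mm on the knob and jar before the grasp.

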